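Tuck the dessert box shut

TASK

The take-out box with the chocolate dessert is still ajar. Close it: fold the flap on the lid's front edge down and in behind the front wall and press the lid down flat, so that the flap's folded-back edge hooks beneath the lip inside that wall and stays there when you let go. Do it by pushing with the fingertips: do not lift or tip the box, pull the lid wide open or shove the box out of its place, and leave the things around it standing where they are.

Things in the scene. Friction and masses are not known exactly. Their poses are not given: they have to be found in the camera images.
- dessert_box: Open-topped box of plain brown cardboard, a dark dessert in a white ramekin inside (its top 51 mm above the table). Loose, about 0.7 kg: a sideways push over about 4 N slides it. 160 mm deep (its x), 150 mm wide (its y), walls 70 mm high. Origin: centre of its underside; x points from the front wall to the rear wall (lid hinge), z up. Outer face of the front wall at x = -80 mm.
- rim (a point): Middle of the top line of the front wall: box frame (-76, 0, 70) mm. The wall is 3 mm card (x -80 to -77) whose top 16 mm is rolled inward into a hem 8 mm thick (x -80 to -72), rounded on top (radius 4 mm). Here, at mid width, a thumb notch 48 mm wide (y -24 to 24) cuts the wall down to 56 mm above the table.
- lip (a point): The retaining lip: inner lower edge of the front wall's hem, at mid width (the hem itself runs left and right of the notch): box frame (-72, 0, 54) mm; axes as the box. Beneath the hem is a recess 5 mm deep toward the front. The flap's hook must end below and in front of this line.
- box_lid (a joint): Lid angle, rad: 0 = shut flat on the walls, growing as it opens upward. Cardboard, 3 mm thick, 148 mm wide, 147 mm from hinge to front crease. Hinge line along the box's y, at box frame x = 79, z = 71.5 mm. Stiff: the lid stays where it is left; at its front edge about 0.2 N moves it down, 0.9 N up. Pushing the flap inward tends to raise it.
- box_flap (a joint): Angle of the tuck flap against the lid, rad: 0 = straight on from the lid, 1.57 = folded square down; limits 0 and 2.0. Flap 2.5 mm thick, 26 mm from crease to edge, 130 mm wide at the crease, 118 mm at the edge. Springy: let go, it returns to about 0.55 to 1.05; folding it square takes about 0.5 N at its edge.
- crease (a point): Middle of the fold between lid and flap, at mid thickness. Axes as the lid: x toward the hinge, z out of its upper face. Lid shut: at box frame (-68, 0, 71.5) mm. For the flap, folded square, to swing in over the front wall the crease must be at least 27 mm above the rim (lid 0.18 rad or more open).
- salt_shaker: Bystander: salt shaker, 44 mm across, 90 mm high, standing left of the box. Origin: centre of its underside.
- sauce_tub: Bystander: small tub with a stick in it, 58 x 68 mm, 80 mm high, standing right of the box. Origin: centre of its underside.
- squeeze_bottle: Bystander: squeeze bottle, 59 x 68 mm, 214 mm high, behind the box. Origin: centre of its underside.
- pepper_jar: Bystander: glass jar with a screw lid, 75 mm across, 137 mm high, behind the box. Origin: centre of its underside.
- flap_hook (a point): The flap's hook, at mid width. The last 6 mm of the flap are folded back on its outer face (the lid's upper side), so that its round edge is 5.5 mm thick; the step that this makes, 3 mm high and 20 mm from the crease, is the hook. The point is the step's outer corner: 20 mm from the crease, 4.25 mm outside the flap's mid thickness. Axes as the flap: x toward the crease, z outward.
Mind the look-alikes: they are no part of the job. There is more than one size of the dessert_box; the job needs the largest.

How it is judged (in metres and radians):
At the end, for the whole second after the job is handed in: The lid is shut (under 0.05 rad), the flap's hook is below the front wall's lip and reaches at least 1 mm under it, inside the wall; the box stands flat and still on the table within 40 mm of where it was, and the things around it within 25 mm of where they were (value of joint box_lid below 0.05 rad and z of flap_hook in the frame of lip below 0 m and x of flap_hook in the frame of lip between -0.006 and -0.001 m and height (world z) of dessert_box below 0.004 m and angle between dessert_box's own z axis and vertical below 0.03 rad and linear speed of dessert_box below 0.01 m/s and distance of dessert_box from where it was at the start of the episode below 0.04 m and distance of each of salt_shaker, sauce_tub, squeeze_bottle, pepper_jar from where it was at the start of the episode below 0.025 m); the robot touches nothing.
It fails at once if the box was lifted or tipped (height (world z) of dessert_box above 0.012 m or angle between dessert_box's own z axis and vertical above 0.15 rad).
It fails at once if the box was shoved across the table (more than 40 mm) (distance of dessert_box from where it was at the start of the episode above 0.04 m).
It fails at once if the lid was lifted wide open (beyond 0.9 rad) (value of joint box_lid above 0.9 rad).
It fails at once if a thing standing around the box was moved (more than 25 mm) or lifted or knocked over (distance of any of salt_shaker, sauce_tub, squeeze_bottle, pepper_jar from where it was at the start of the episode above 0.025 m or angle between any of salt_shaker, sauce_tub, squeeze_bottle, pepper_jar's own z axis and vertical above 0.4 rad).
It also fails if it takes over 54 s, if anything falls off the work surface, if the arm or the gripper's body presses on something with over 40 N, if the wrist force passes 120 N, or if a joint passes its speed limit or range.

ROBOT

A 7-joint arm with a two-finger parallel gripper is mounted at the origin on a cart in front of the work surface, level with it; the furniture and walls round the work are solid. World frame = base frame: x ahead of the robot, y to its left, z up, the work surface at z = 0. Lengths are in mm, angles in rad, forces in N, time in s.
With the tool pointing down it reaches from about 350 to 900 mm from the base axis. Payload 19.9 kg.
Tool frame: the origin (TCP) lies between the finger pads; the fingertips stand bot.nose_length ahead of it and the grasp point (between the pads) lies 6 mm ahead of it (bot.nose_length is the distance from the TCP to the fingertips, in mm); z points along the fingers, y is the line along which they close (so a half turn about z gives the same grasp; the last joint's range is limited). The gripper opens to 85 mm and grips with 20 to 120 N. Pads are 22 mm wide; open, the fingers measure 114 mm over their backs; the gripper's body (76 mm by 85 mm) begins 54 mm behind the grasp point. The pads swing forward as they close: fully open they stand 13 mm farther back than shut.
Start: joints at [1.093, 0.417, -0.01, 1.614, 0.005, 1.111, -0.053], TCP at [264.396, -566.303, 256.26] pointing down, gripper open.
Joint ranges: [-2.81, 2.81], [-0.39, 2.02], [-1.27, 1.25], [0.06, 2.57], [-1.19, 4.33], [0.19, 2], [-2.82, 2.82]. Speed limits (rad/s): [1.89, 1.89, 2.39, 2.39, 3.01, 3.01, 3.01].

INTERFACE

Orientations are given as a 3x3 rotation matrix whose columns are the frame's x, y, z axes.
In Python, from rig import bot gives the robot as it stands. The module is installed in compiled form; this text tells all that it offers.
- The arm moves only by the shell command python3 -m creep 'ROWS' [OPENING] [FORCE]. ROWS is a JSON object of lists of equal length, an entry for each row: "delta_pos": the shift along the tool's x, y, z in m, a list of three; "delta_rot": the turn, a rotation vector about the tool's x, y, z in rad, a list of three. In form: {"delta_pos": [[dx, dy, dz], ...], "delta_rot": [[ax, ay, az], ...]}. A call has 1 to 8 rows; each row shifts and turns the commanded pose from where the row before left it, along the tool's axes as they then stand; what a row does not reach is not made up. A row lasts 1/12 s, in which the tool goes at most 41.7 mm and 7.16 degrees, less where a joint would pass 70% of its speed; a pose out of reach is approached as far as the arm can. A call with a gripper value outside its range is refused whole. OPENING is the opening, from 0 (shut) to 1 (fully open), set as the call begins (- or left out, the last holds). The fingers move at their own pace and stop on an object; FORCE is the grip in N (left out, the last holds). Time passes only in rows, so rows that do not move let the fingers close. It gives the time, the measured TCP pose, the force, the opening and the grip force at its end, in the units of the state.
- bot.state(): the state, without advancing time (a new reading comes with each control period).
- bot.get_image(name): name is "scene" or "top"; returns (picture, depth): 400x640x3 uint8, red, green, blue; 400x640 float32, mm along the optical axis (not along the pixel's ray), 0 where there is no reading.
- bot.get_calibration(name): a dict with "intrinsics" (3x3 intrinsics, pixels), "R" (3x3) and "t" (3): a world point X has camera coordinates R X + t. Camera axes: x right, y down, z forward; pixel columns grow to the right and rows downward; lengths in mm; the calibration is good to about 2 mm. A picture is of the moment at which its call begins. get_calibration takes no time and is no camera call.
- bot.hand_in(): hands the job in; it is judged then, once.
Trained networks look in the newest picture that a camera, given by its name, has taken for a name from the list of things; names that differ only in an ending like _2 or _b are one class to them, and where a whole thing is asked for, a point or a joint stands for the part that bears it (a point fixed in the world has none). Each returns a list of dicts, best first, with "p" (0 to 1); they miss things now and then, are a little off and sometimes report something else, mostly with a low value. They report only what shows in the picture. A call takes as long as a camera call. They do not tell look-alikes from the thing itself.
- bot.recognise(camera, label): "position" ([x, y, z] in mm, in world coordinates, good to about 4 mm: the middle of the surface that is visible of it).
- bot.pinpoint(camera, label): "position" ([x, y, z] in mm, in world coordinates, good to about 4 mm: a listed point, or the origin of a listed thing).
The state is a dict: "t": time; "q": joint angles; "joint_velocities": joint speeds; "tau": joint torques, N m; "tool_pos": TCP position; "tool_rot": TCP orientation; "contact_force": force on the tool from outside, world axes, zero at the start; "wrist_torque": the same for the moment, N m; "opening": finger opening in mm; "grip_force": force on a finger pad.
Only numpy, scipy, OpenCV 4.12 (cv2) and the standard library are available. Lean on these libraries where they do the work, as an engineer would, in place of code of your own. Each camera call takes 0.05 s, during which the arm holds its last target. There are 200 camera calls.

## Working session

There is one attempt and no reset: what is moved stays moved. The work goes in short steps, Python scripts to look and compute and a shell command to move; the robot and the scene stay as the last step left them, time stands still between calls to the robot, and variables do not carry over. Pictures are saved under pics/ and viewed, at most 10 in all, crops included, and the job is handed in when it is done.

```bash
mkdir -p pics; python3 - <<'E'
from rig import bot
import cv2
s=bot.state();print(s['t'],s['tool_pos'],s['tool_rot'],s['opening'],bot.nose_length)
for c in('scene','top'):
    im,d=bot.get_image(c);cv2.imwrite(f'pics/{c}0.png',im[:,:,::-1])
    for l in('dessert_box','rim','lip','crease','flap_hook'):
        print(c,l,[(round(r['p'],2),[round(float(v)) for v in r['position']]) for r in bot.pinpoint(c,l)])
for l in('salt_shaker','sauce_tub','squeeze_bottle','pepper_jar'):
    print(l,[(round(r['p'],2),[round(float(v)) for v in r['position']]) for r in bot.pinpoint('scene',l)])
for c in('scene','top'):
    k=bot.get_calibration(c);print(k)
E
```

```text
0.0 [ 264.29442519 -566.02505751  255.66831575] [[ 9.06089411e-01  4.23085873e-01 -5.68331104e-04]
 [ 4.23086249e-01 -9.06088798e-01  1.05649628e-03]
 [-6.79697967e-05 -1.19773317e-03 -9.99999280e-01]] 85.39422252966146 25.0
scene dessert_box [(0.9, [585, 397, 0]), (0.74, [608, -60, 4]), (0.7, [453, 138, -3]), (0.56, [768, 191, -5])]
scene rim [(0.96, [529, -57, 71]), (0.76, [399, 149, 49]), (0.75, [629, 367, 53])]
scene lip [(0.96, [397, 150, 42]), (0.94, [537, -60, 55]), (0.67, [628, 365, 40])]
scene crease [(0.76, [627, 368, 52]), (0.71, [406, 149, 55]), (0.66, [558, -56, 146])]
scene flap_hook [(0.85, [388, 153, 58]), (0.68, [540, -61, 145]), (0.62, [640, 355, 58])]
top dessert_box [(0.98, [583, 398, -5]), (0.94, [605, -59, 2]), (0.91, [452, 140, 2]), (0.2, [536, -64, 70])]
top rim [(0.83, [636, 367, 55]), (0.68, [535, -65, 72]), (0.65, [402, 149, 51])]
top lip [(0.9, [626, 366, 43]), (0.87, [536, -61, 49]), (0.64, [398, 147, 43]), (0.49, [640, -219, -7])]
top crease [(0.92, [403, 146, 58]), (0.88, [629, 372, 56]), (0.75, [561, -57, 145])]
top flap_hook [(0.9, [386, 151, 55]), (0
[... 280 characters left out ...]
05.54219902, 201.13501246],
       [  0.        ,   0.        ,   1.        ]]), 'R': array([[-8.89799184e-01, -4.56352228e-01, -2.39032690e-04],
       [-3.17332276e-01,  6.19113237e-01, -7.18330722e-01],
       [ 3.27959813e-01, -6.39094237e-01, -6.95701744e-01]]), 't': array([618.30052794, 167.171478  , 778.6461229 ])}
{'intrinsics': array([[387.58994194,   0.        , 322.67366108],
       [  0.        , 387.58994194, 202.76956419],
       [  0.        ,   0.        ,   1.        ]]), 'R': array([[ 0.00199816, -0.99987236,  0.01585145],
       [-0.98921725, -0.0042977 , -0.14639248],
       [ 0.14644192, -0.01538801, -0.98909958]]), 't': array([102.11687061, 621.81390768, 902.47238158])}
```

View pics/scene0.png

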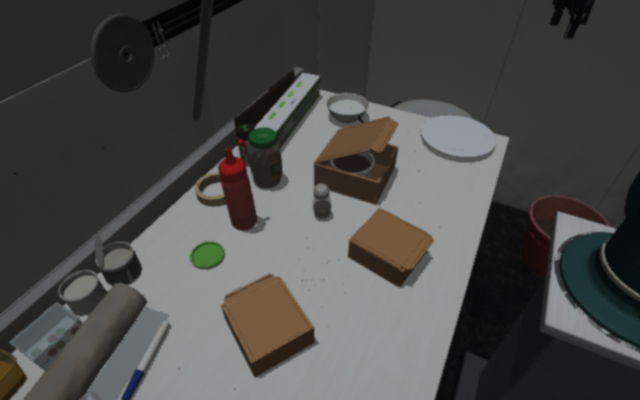

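View pics/top0.png

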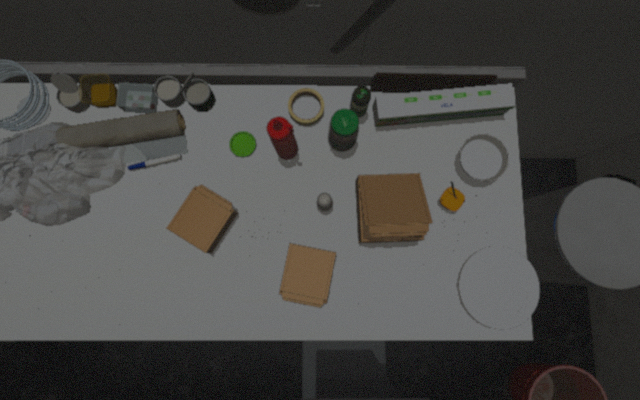

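The scene shows an ajar box at top (393,208) / scene (357,160), with the dessert visible inside. The look-alikes are two smaller shut boxes, at top (202,218) / scene (268,322) and top (308,275) / scene (391,246). I choose the ajar one, which is also the largest, and will check it in a crop while fitting its pose from depth.

```bash
cat > h.py <<'E'
from rig import bot
import numpy as np, cv2
from scipy.spatial.transform import Rotation as Ro
def cloud(c):
    im,d=bot.get_image(c);k=bot.get_calibration(c);K=k['intrinsics']
    v,u=np.mgrid[0:400,0:640]
    P=np.stack([(u-K[0,2])/K[0,0]*d,(v-K[1,2])/K[1,1]*d,d],-1)
    X=(P-k['t'])@k['R']; X[d==0]=np.nan
    return im,X
def crop(im,u0,u1,v0,v1,name,s=6):
    cv2.imwrite(f'pics/{name}.png',cv2.resize(im[v0:v1,u0:u1,::-1],None,fx=s,fy=s,interpolation=cv2.INTER_CUBIC))
def plan(p,R,n,q=None):
    """identical rows taking the tool to TCP p (mm), R"""
    s=bot.state();R0,p0=np.array(s['tool_rot']),np.array(s['tool_pos'])
    dr=Ro.from_matrix(R0.T@R).as_rotvec()/n
    S=sum(Ro.from_rotvec(dr*k).as_matrix() for k in range(n))
    dp=np.linalg.solve(S,R0.T@(np.array(p)-p0))
    print('rows',n,'dp m',np.round(dp/1000,5),'dr',np.round(dr,4),'|dp|mm',round(float(np.linalg.norm(dp)),1),'deg',round(float(np.degrees(np.linalg.norm(dr))),2))
E
python3 - <<'E'
from h import *
im,X=cloud('scene');crop(im,290,420,100,215,'boxcrop',6)
k=bot.get_calibration('top')
for c in('top','scene'):
    im,X=cloud(c)
    z=X[...,2];m=(np.abs(X[...,0]-600)<130)&(np.abs(X[...,1]+60)<92)&(z>78)&(z<170)
    P=X[m];
    # ransac-ish plane of lid
    rng=np.random.default_rng(0);best=0
    for _ in range(300):
        a=P[rng.choice(len(P),3,False)];n=np.cross(a[1]-a[0],a[2]-a[0]);n/=np.linalg.norm(n)+1e-9
        i=np.abs((P-a[0])@n)<2.5
        if i.sum()>best:best=i.sum();I=i
    Q=P[I];ce=Q.mean(0);n=np.linalg.svd(Q-ce)[2][2];n*=np.sign(n[2])
    r=cv2.minAreaRect(Q[:,:2].astype(np.float32))
    print(c,len(P),best,'n',n.round(3),'tilt',np.arccos(n[2]),'yaw',np.degrees(np.arctan2(-n[1],-n[0])),'ce',ce.round(1),r, cv2.boxPoints(r).round(0).tolist())
    print('pct',np.nanpercentile(Q,[1,99],axis=0).round(1).tolist())
    # y edges of lid by x slices
    for x in range(555,690,20):
        q=Q[np.abs(Q[:,0]-x)<6]
        if len(q)>5: print(x,q[:,1].min().round(),q[:,1].max().round(),q[:,2].mean().round(1))
    O=P[~I];print('off-plane front pts',O[O[:,0]<565][::15].round(0).tolist())
E
```

```text
top 3750 3020 n [0.504 0.019 0.863] tilt 0.5288201708151725 yaw -177.86255720023453 ce [615.9 -56.2 115.8] ((619.4339599609375, -56.3109130859375), (127.529052734375, 148.41470336914062), 1.8970823287963867) [[553.0, 16.0], [558.0, -133.0], [686.0, -128.0], [681.0, 20.0]]
pct [[558.4, -128.7, 79.0], [679.4, 16.3, 148.6]]
555 -123.0 14.0 147.5
575 -132.0 16.0 140.2
595 -131.0 16.0 127.7
615 -130.0 17.0 116.2
635 -130.0 17.0 104.6
655 -129.0 19.0 92.9
675 -127.0 19.0 81.7
off-plane front pts [[565.0, 12.0, 148.0], [559.0, -54.0, 145.0], [559.0, -108.0, 146.0], [556.0, -25.0, 145.0], [556.0, -60.0, 146.0], [557.0, -95.0, 145.0], [554.0, 3.0, 146.0], [554.0, -30.0, 146.0], [554.0, -62.0, 148.0], [555.0, -96.0, 143.0], [552.0, 3.0, 145.0], [552.0, -30.0, 142.0], [552.0, -62.0, 147.0], [552.0, -96.0, 143.0], [550.0, 3.0, 145.0], [550.0, -30.0, 145.0], [550.0, -64.0, 147.0], [550.0, -97.0, 145.0], [548.0, 1.0, 143.0], [548.0, -32.0, 144.0], [548.0, -65.0, 141.0], [548.0, -97.0, 143.0], [546.0, 1.0, 142.0], [545.0, -32.0, 146.0], [546.0, -65.0, 142.0], [546.0, -100.0, 142.0], [543.0, -6.0, 1
[... 704 characters left out ...]
-129.0 17.0 139.3
595 -131.0 17.0 127.8
615 -131.0 18.0 115.8
635 -131.0 19.0 104.1
655 -130.0 20.0 92.2
675 -125.0 20.0 81.2
off-plane front pts [[560.0, -122.0, 145.0], [552.0, -117.0, 142.0], [557.0, -102.0, 144.0], [551.0, -105.0, 141.0], [543.0, -102.0, 143.0], [555.0, -84.0, 145.0], [551.0, -85.0, 143.0], [544.0, -86.0, 142.0], [558.0, -65.0, 145.0], [553.0, -66.0, 143.0], [548.0, -62.0, 144.0], [539.0, -63.0, 144.0], [555.0, -46.0, 144.0], [549.0, -49.0, 141.0], [541.0, -45.0, 144.0], [536.0, -44.0, 143.0], [551.0, -28.0, 143.0], [545.0, -29.0, 142.0], [537.0, -28.0, 142.0], [552.0, -11.0, 143.0], [547.0, -10.0, 143.0], [543.0, -13.0, 140.0], [541.0, -7.0, 142.0], [550.0, 5.0, 142.0]]
```

View pics/boxcrop.png

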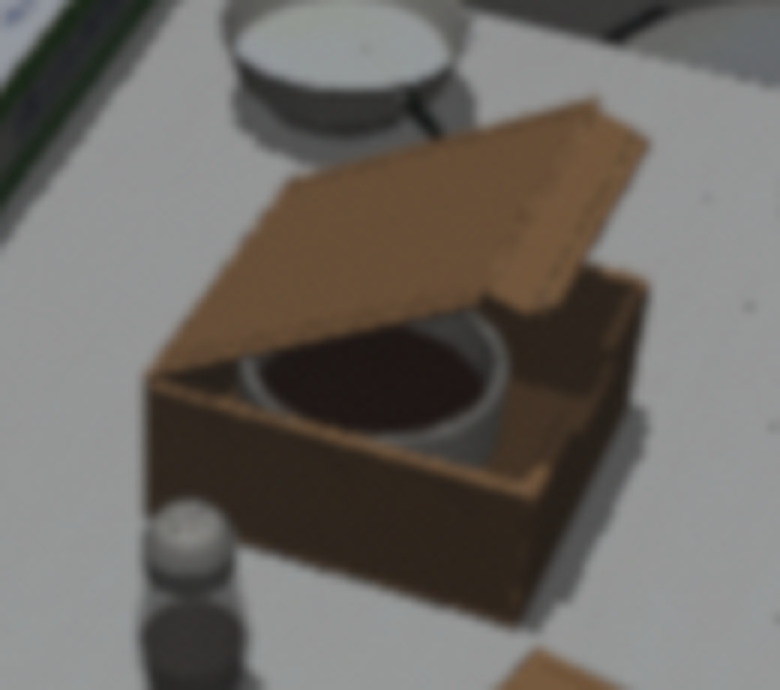

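The crop confirms it: the open box is the largest, with the ramekin inside, the flap sticking forward from the lid and the thumb notch in the front wall. Its yaw is about 0.037 rad, its origin about (608.5,-57.5), and the lid is at 0.53 rad.

I'll use a tilted gripper: finger B presses on the lid while finger A folds the flap.

```bash
cat >> h.py <<'E'
O=np.array([608.5,-57.5,0]);YAW=0.037
def setO(o,yaw):
    global O,YAW;O=np.array(o,float);YAW=yaw
def B2W():return Ro.from_euler('z',YAW).as_matrix()
def pose(Bx,Bz,w,L,al=.24,by=0.):
    """B-finger inner tip corner at box (Bx,by,Bz); front finger A at w in front"""
    y=np.array([np.cos(al),0,np.sin(al)]);z=np.array([np.sin(al),0,-np.cos(al)]);x=np.cross(y,z)
    t=np.array([Bx,by,Bz])-w/2*y-L*z;M=B2W()
    return O+M@t,M@np.stack([x,y,z],1)
def where(L,al=None):
    s=bot.state();R=B2W().T@np.array(s['tool_rot']);p=B2W().T@(np.array(s['tool_pos'])-O);w=s['opening']
    print('t',round(s['t'],2),'A',(p-w/2*R[:,1]+L*R[:,2]).round(1),'B',(p+w/2*R[:,1]+L*R[:,2]).round(1),'w',round(w,1),'F',np.round(s['contact_force'],2),'tilt',round(float(np.arcsin(R[2,1])),3))
def lid():
    for c in('top','scene'):
        im,X=cloud(c);Q=(X-O)@B2W();m=np.all(np.isfinite(Q),-1)
        for a,b in((-70,-25),(25,70)):
            q=Q[m&(Q[...,1]>a)&(Q[...,1]<b)&(Q[...,0]>-45)&(Q[...,0]<65)&(Q[...,2]>72)&(Q[...,2]<150)]
            f=None
            for it in range(6):
                if len(q)<20:break
                f=np.polyfit(q[:,0],q[:,2],1);r=q[:,2]-np.polyval(f,q[:,0]);q=q[np.abs(r)<max(3,1.5*r.std())]
            if f is not None and len(q)>=20:print(c,(a,b),len(q),'lid',round(float(-np.arctan(f[0])),3),'z@79',round(float(np.polyval(f,79)),1))
    return im,X
E
python3 - <<'E'
from h import *
p,R=pose(-40,185,68,20);print(p,R)
plan(p,R,16);plan(p,R,24)
lid()
E
```

```text
[530.77369035 -60.37718653 196.3448702 ] [[-0.03699156  0.97067317  0.23753994]
 [ 0.99931558  0.03593131  0.00879299]
 [ 0.          0.23770263 -0.97133797]]
rows 16 dp m [ 0.03745 -0.0043   0.0042 ] dr [-0.0132  0.0088 -0.0728] |dp|mm 37.9 deg 4.27
rows 24 dp m [ 0.025   -0.00257  0.00283] dr [-0.0088  0.0059 -0.0485] |dp|mm 25.3 deg 2.85
top (-70, -25) 836 lid 0.528 z@79 74.2
top (25, 70) 843 lid 0.531 z@79 73.9
scene (-70, -25) 361 lid 0.532 z@79 73.6
scene (25, 70) 441 lid 0.531 z@79 73.4
```

```bash
python3 -m creep '{"delta_pos":[[0.025,-0.0026,0.0028],[0.025,-0.0026,0.0028],[0.025,-0.0026,0.0028],[0.025,-0.0026,0.0028],[0.025,-0.0026,0.0028],[0.025,-0.0026,0.0028],[0.025,-0.0026,0.0028],[0.025,-0.0026,0.0028]],"delta_rot":[[-0.0088,0.0059,-0.0485],[-0.0088,0.0059,-0.0485],[-0.0088,0.0059,-0.0485],[-0.0088,0.0059,-0.0485],[-0.0088,0.0059,-0.0485],[-0.0088,0.0059,-0.0485],[-0.0088,0.0059,-0.0485],[-0.0088,0.0059,-0.0485]]}' 0.8
python3 -m creep '{"delta_pos":[[0.025,-0.0026,0.0028],[0.025,-0.0026,0.0028],[0.025,-0.0026,0.0028],[0.025,-0.0026,0.0028],[0.025,-0.0026,0.0028],[0.025,-0.0026,0.0028],[0.025,-0.0026,0.0028],[0.025,-0.0026,0.0028]],"delta_rot":[[-0.0088,0.0059,-0.0485],[-0.0088,0.0059,-0.0485],[-0.0088,0.0059,-0.0485],[-0.0088,0.0059,-0.0485],[-0.0088,0.0059,-0.0485],[-0.0088,0.0059,-0.0485],[-0.0088,0.0059,-0.0485],[-0.0088,0.0059,-0.0485]]}'
python3 - <<'E'
from h import *
where(20);p,R=pose(-40,185,68,20);plan(p,R,8)
E
```

```text
t: 1.72
tool_pos: [418.3, -434.2, 236.3]
tool_rot: [[0.673, 0.735, 0.08], [0.739, -0.674, -0.029], [0.033, 0.079, -0.996]]
contact_force: [-0.2, -0.5, -1.3]
opening: 68.1
grip_force: 0.0
t: 2.38
tool_pos: [510.5, -256.5, 218.8]
tool_rot: [[0.341, 0.926, 0.164], [0.939, -0.342, -0.025], [0.033, 0.162, -0.986]]
contact_force: [0.6, -0.1, -0.1]
opening: 68.1
grip_force: 0.0
t 2.38 A [-133.1 -183.1  193.6] B [ -71.  -208.7  204.6] w 68.1 F [ 0.62 -0.14 -0.06] tilt 0.163
rows 8 dp m [ 0.02466 -0.00252  0.00289] dr [-0.0087  0.0057 -0.0481] |dp|mm 25.0 deg 2.82
```

```bash
python3 -m creep '{"delta_pos":[[0.0247,-0.0025,0.0029],[0.0247,-0.0025,0.0029],[0.0247,-0.0025,0.0029],[0.0247,-0.0025,0.0029],[0.0247,-0.0025,0.0029],[0.0247,-0.0025,0.0029],[0.0247,-0.0025,0.0029],[0.0247,-0.0025,0.0029]],"delta_rot":[[-0.0087,0.0057,-0.0481],[-0.0087,0.0057,-0.0481],[-0.0087,0.0057,-0.0481],[-0.0087,0.0057,-0.0481],[-0.0087,0.0057,-0.0481],[-0.0087,0.0057,-0.0481],[-0.0087,0.0057,-0.0481],[-0.0087,0.0057,-0.0481]]}'
python3 - <<'E'
from h import *
where(20);p,R=pose(-40,130,68,20);plan(p,R,8)
im,X=lid();crop(im,300,440,60,200,'c1',4)
E
```

```text
t: 3.05
tool_pos: [531.0, -60.1, 196.4]
tool_rot: [[-0.038, 0.971, 0.238], [0.999, 0.036, 0.009], [0.0, 0.238, -0.971]]
contact_force: [0.6, -0.0, -0.5]
opening: 68.8
grip_force: 0.0
t 3.05 A [-106.2    0.2  168.8] B [-39.4   0.3 185.2] w 68.8 F [ 0.56 -0.03 -0.53] tilt 0.24
rows 8 dp m [-3.00e-05 -1.66e-03  6.68e-03] dr [ 0.     -0.      0.0001] |dp|mm 6.9 deg 0.0
top (-70, -25) 649 lid 0.532 z@79 73.9
top (25, 70) 847 lid 0.532 z@79 73.8
scene (-70, -25) 365 lid 0.53 z@79 73.6
scene (25, 70) 441 lid 0.53 z@79 73.5
```

View pics/c1.png

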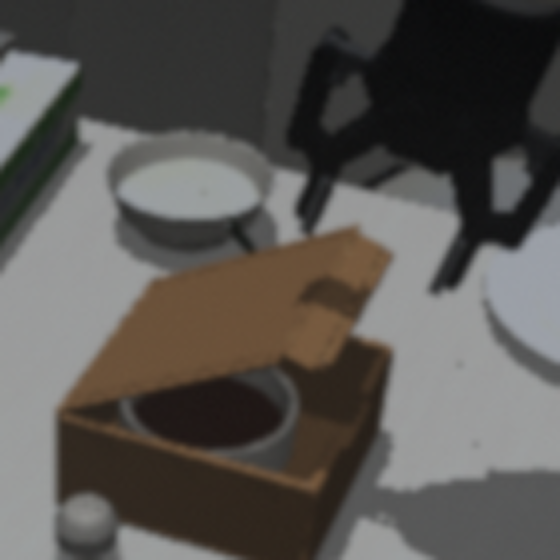

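The two fingers hang above the lid, with B's tip at scene pixel (377,115) and A's tip at (410,132). The lid is untouched. I'll lower B and see how far the lid goes.

```bash
python3 -m creep '{"delta_pos":[[0,-0.0017,0.0067],[0,-0.0017,0.0067],[0,-0.0017,0.0067],[0,-0.0017,0.0067],[0,-0.0017,0.0067],[0,-0.0017,0.0067],[0,-0.0017,0.0067],[0,-0.0017,0.0067]],"delta_rot":[[0,0,0],[0,0,0],[0,0,0],[0,0,0],[0,0,0],[0,0,0],[0,0,0],[0,0,0]]}' >/dev/null
python3 - <<'E'
from h import *
where(20);lid();p,R=pose(-40,116,68,20);plan(p,R,4)
E
```

```text
t 3.82 A [-106.5   -2.1  113. ] B [-40.1  -2.4 129.1] w 68.3 F [ 0.56 -0.43 -0.11] tilt 0.239
top (-70, -25) 750 lid 0.449 z@79 73.8
top (25, 70) 833 lid 0.451 z@79 73.5
scene (-70, -25) 314 lid 0.439 z@79 73.3
scene (25, 70) 476 lid 0.44 z@79 73.1
rows 4 dp m [ 0.00051 -0.00058  0.00313] dr [-0.0007 -0.     -0.0011] |dp|mm 3.2 deg 0.07
```

```bash
python3 -m creep '{"delta_pos":[[0.0005,-0.0014,0.0058],[0.0005,-0.0014,0.0058],[0,-0.0014,0.0058],[0,-0.0014,0.0058],[0,0,0]],"delta_rot":[[0,0,0],[0,0,0],[0,0,0],[0,0,0],[0,0,0]]}' >/dev/null
python3 - <<'E'
from h import *
where(19);lid();
p,R=pose(-52,122,51,20);plan(p,R,8)
E
```

```text
t 4.33 A [-107.2   -0.9   89.6] B [-40.9  -1.2 105.7] w 68.2 F [-0.1  -0.43 -1.03] tilt 0.237
top (-70, -25) 767 lid 0.271 z@79 73.4
top (25, 70) 843 lid 0.272 z@79 73.3
scene (-70, -25) 341 lid 0.268 z@79 73.0
scene (25, 70) 515 lid 0.27 z@79 72.8
rows 8 dp m [ 0.00013  0.00011 -0.00231] dr [-0.0002  0.     -0.0005] |dp|mm 2.3 deg 0.03
```

```bash
python3 -m creep '{"delta_pos":[[0,0.002,-0.008],[0,0.002,-0.008],[0,0.002,-0.008],[0,0,0]],"delta_rot":[[0,0,0],[0,0,0],[0,0,0],[0,0,0]]}' >/dev/null
python3 -m creep '{"delta_pos":[[0,0,0],[0,0,0],[0,0,0],[0,0,0]],"delta_rot":[[0,0,0],[0,0,0],[0,0,0],[0,0,0]]}' 0.6 >/dev/null
python3 - <<'E'
from h import *
where(20);im,X=lid();crop(im,300,440,60,200,'c2',4)
Q=(X-O)@B2W();m=(np.abs(Q[...,1]-42)<12)&(Q[...,0]<-55)&(Q[...,0]>-100)&(Q[...,2]>75)
print('flap pts',Q[m][:,[0,2]][::8].round(0).tolist())
p,R=pose(-84+49.5,114+12,51,20);plan(p,R,4)
E
```

```text
t 5.1 A [-98.2  -1.  116.3] B [-48.2  -1.2 128.5] w 51.5 F [ 0.31  0.22 -0.31] tilt 0.238
top (-70, -25) 722 lid 0.271 z@79 73.4
top (25, 70) 828 lid 0.271 z@79 73.3
scene (-70, -25) 364 lid 0.271 z@79 72.7
scene (25, 70) 523 lid 0.268 z@79 72.9
flap pts [[-100.0, 442.0], [-99.0, 374.0], [-99.0, 369.0], [-98.0, 360.0], [-98.0, 358.0], [-95.0, 351.0], [-96.0, 347.0], [-90.0, 338.0], [-89.0, 334.0], [-96.0, 337.0], [-86.0, 328.0], [-89.0, 328.0], [-89.0, 327.0], [-89.0, 324.0], [-92.0, 325.0], [-93.0, 323.0], [-91.0, 320.0], [-89.0, 315.0], [-85.0, 313.0], [-82.0, 310.0], [-98.0, 317.0], [-98.0, 315.0], [-87.0, 307.0], [-92.0, 308.0], [-98.0, 309.0], [-93.0, 288.0], [-99.0, 289.0], [-94.0, 282.0], [-99.0, 283.0], [-93.0, 276.0], [-98.0, 277.0], [-84.0, 266.0], [-88.0, 266.0], [-89.0, 265.0], [-87.0, 262.0], [-85.0, 258.0], [-82.0, 255.0], [-98.0, 261.0], [-95.0, 260.0], [-93.0, 255.0], [-92.0, 254.0], [-91.0, 251.0], [-92.0, 250.0], [-99.0, 250.0], [-99.0, 242.0], [-64.0, 110.0], [-57.0, 110.0], [-56.0, 109.0], [-71.0, 107.0], [-68.0, 106.0], [-58.0, 109.0], [-74.0, 103.0], [-70.0, 107.0], [-85.0, 101.0], [-80.0, 104.0], [-82.0, 104.0], [-84.0, 101.0], [-82.0, 102.0]]
rows 4 dp m [0.00028 0.00323 0.00144] dr [-0.0004  0.0001 -0.0011] |dp|mm 3.5 deg 0.07
```

View pics/c2.png

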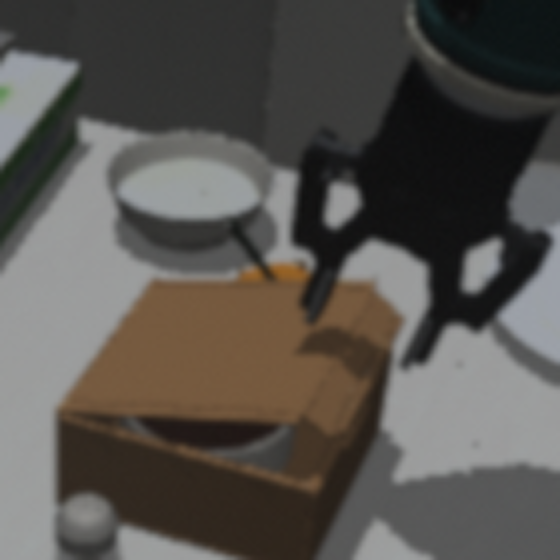

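The lid is at 0.27, the flap points forward and down with its edge near box (-85,101), and finger A is just in front of and above it, at crop (415,355). Next I'll move A along an arc around the crease to fold the flap.

```bash
python3 -m creep '{"delta_pos":[[0,0.0065,0.0033],[0,0.0065,0.0033],[0,-0.0007,0.007],[0,0.0002,0.0058],[0,0.0015,0.0039],[0,0.0022,0.0037],[0,0.0022,0.0025],[0,0.0025,0.0019]],"delta_rot":[[0,0,0],[0,0,0],[0,0,0],[0,0,0],[0,0,0],[0,0,0],[0,0,0],[0,0,0]]}' >/dev/null
cat >> h.py <<'E'
def flap(X):
    Q=(X-O)@B2W()
    for a,b in((-55,-25),(25,55)):
        m=(Q[...,1]>a)&(Q[...,1]<b)&(Q[...,0]<-55)&(Q[...,0]>-100)&(Q[...,2]>40)&(Q[...,2]<130)
        print('front pts',(a,b),Q[m][:,[0,2]][::10].round(0).astype(int).tolist())
E
python3 - <<'E'
from h import *
where(20);im,X=lid();flap(X);crop(im,300,440,60,200,'c3',4)
E
```

```text
t 5.87 A [-70.2  -1.1  90.7] B [-20.4  -1.3 102.8] w 51.3 F [-0.94  0.25 -0.98] tilt 0.238
top (-70, -25) 555 lid 0.218 z@79 73.3
top (25, 70) 831 lid 0.216 z@79 73.3
scene (-70, -25) 359 lid 0.217 z@79 72.5
scene (25, 70) 531 lid 0.217 z@79 72.5
front pts (-55, -25) [[-55, 102], [-59, 101], [-60, 103], [-56, 102], [-67, 92], [-77, 64], [-78, 65], [-78, 50]]
front pts (25, 55) [[-57, 103], [-57, 102], [-65, 97], [-57, 103], [-62, 104], [-65, 100], [-71, 83], [-67, 96], [-73, 84], [-74, 82], [-74, 81], [-74, 79], [-79, 56], [-79, 63], [-78, 40], [-79, 45]]
```

View pics/c3.png

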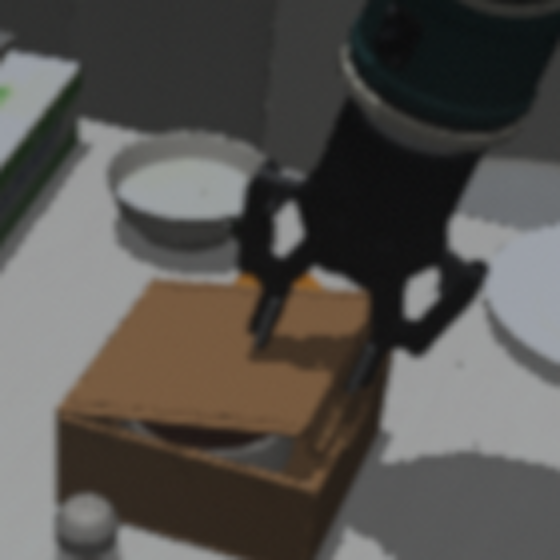

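The flap is folded with its edge near (-74,79), still outside or over the rim. The lid slipped to 0.217, which is fine. Next I push A inward and then lower both fingers together.

```bash
python3 -m creep '{"delta_pos":[[0,0.0026,0.0009],[0,0.0026,0.0009],[0,0,0],[0,-0.0007,0.0029],[0,-0.0007,0.0029],[0,-0.0007,0.0029],[0,0,0]],"delta_rot":[[0,0,0],[0,0,0],[0,0,0],[0,0,0],[0,0,0],[0,0,0],[0,0,0]]}' >/dev/null
python3 - <<'E'
from h import *
where(20);im,X=lid();flap(X);crop(im,340,420,110,190,'c4',7)
E
```

```text
t 6.55 A [-65.2  -1.1  80.9] B [-15.3  -1.4  93. ] w 51.4 F [-1.32 -0.19 -0.56] tilt 0.238
top (-70, -25) 518 lid 0.146 z@79 73.2
top (25, 70) 805 lid 0.148 z@79 73.2
scene (-70, -25) 379 lid 0.151 z@79 72.3
scene (25, 70) 561 lid 0.149 z@79 72.5
front pts (-55, -25) [[-56, 94], [-59, 94], [-61, 93], [-78, 69], [-79, 59], [-78, 53]]
front pts (25, 55) [[-56, 94], [-60, 94], [-57, 94], [-65, 96], [-56, 93], [-64, 73], [-76, 69], [-74, 69], [-65, 73], [-78, 58], [-79, 59], [-78, 51]]
```

View pics/c4.png

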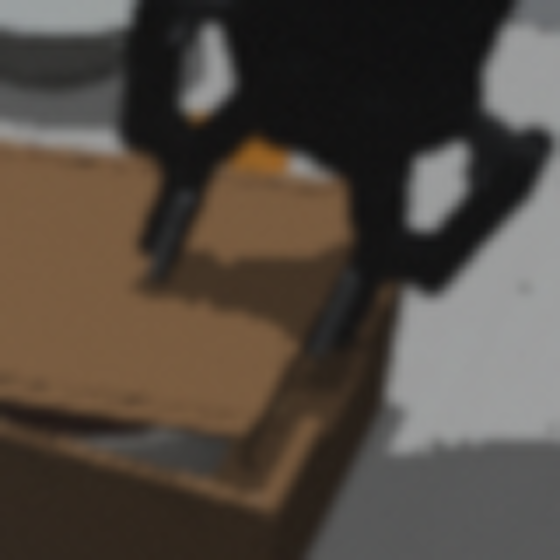

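The flap's edge is now inside the wall, at about (-64,67), with the lid at 0.149. I'll keep lowering.

```bash
python3 -m creep '{"delta_pos":[[0,-0.0007,0.0029],[0,-0.0007,0.0029],[0,-0.0007,0.0029],[0,-0.0007,0.0029],[0,-0.0007,0.0029],[0,0,0]],"delta_rot":[[0,0,0],[0,0,0],[0,0,0],[0,0,0],[0,0,0],[0,0,0]]}' >/dev/null
python3 - <<'E'
from h import *
where(20);im,X=lid();flap(X)
E
```

```text
t 7.15 A [-65.1  -1.1  66. ] B [-15.3  -1.4  78.1] w 51.3 F [-4.18 -0.52  1.29] tilt 0.238
top (-70, -25) 530 lid 0.032 z@79 73.6
top (25, 70) 802 lid 0.036 z@79 73.4
scene (-70, -25) 358 lid 0.038 z@79 72.5
scene (25, 70) 558 lid 0.038 z@79 72.6
front pts (-55, -25) [[-55, 78], [-63, 80], [-65, 78], [-78, 60]]
front pts (25, 55) [[-56, 78], [-65, 76], [-60, 78], [-56, 80], [-59, 78], [-64, 78], [-74, 71], [-79, 63], [-71, 66], [-78, 48], [-78, 48]]
```

```bash
python3 -m creep '{"delta_pos":[[0,-0.0036,-0.0011],[0,-0.0036,-0.0011],[0,-0.0036,-0.0011],[0,-0.0036,-0.0011],[0,0.0024,-0.0097],[0,0.0024,-0.0097],[0,0.0024,-0.0097],[0,0.0024,-0.0097]],"delta_rot":[[0,0,0],[0,0,0],[0,0,0],[0,0,0],[0,0,0],[0,0,0],[0,0,0],[0,0,0]]}' >/dev/null
python3 -m creep '{"delta_pos":[[0,0,0],[0,0,0],[0,0,0],[0,0,0],[0,0,0],[0,0,0]],"delta_rot":[[0,0,0],[0,0,0],[0,0,0],[0,0,0],[0,0,0],[0,0,0]]}' 0 20 >/dev/null
python3 - <<'E'
from h import *
where(25);im,X=lid();flap(X)
p,R=pose(-50,85,0,25);plan(p,R,6)
E
```

```text
t 8.42 A [-53.7  -1.1 108.4] B [-53.7  -1.1 108.4] w -0.0 F [ 0.26  0.28 -0.9 ] tilt 0.238
top (-70, -25) 583 lid 0.04 z@79 73.4
top (25, 70) 803 lid 0.042 z@79 73.3
scene (-70, -25) 400 lid 0.04 z@79 72.6
scene (25, 70) 564 lid 0.041 z@79 72.5
front pts (-55, -25) [[-58, 79], [-59, 79], [-67, 80], [-77, 70], [-77, 67], [-78, 65], [-67, 57], [-77, 67], [-71, 66], [-78, 49], [-77, 54]]
front pts (25, 55) [[-55, 79], [-61, 78], [-55, 78], [-64, 81], [-67, 75], [-67, 78], [-64, 77], [-67, 70], [-74, 69], [-78, 64], [-66, 59], [-67, 59], [-78, 41]]
rows 6 dp m [ 0.00019 -0.00035  0.00395] dr [-0.0002  0.     -0.0007] |dp|mm 4.0 deg 0.04
```

```bash
python3 -m creep '{"delta_pos":[[0,-0.0012,0.0049],[0,-0.0012,0.0049],[0,-0.0012,0.0049],[0,-0.0012,0.0049],[0,-0.0012,0.0049],[0,-0.0012,0.0049],[0,0,0]],"delta_rot":[[0,0,0],[0,0,0],[0,0,0],[0,0,0],[0,0,0],[0,0,0],[0,0,0]]}' | grep -E 'force|pos'
python3 -m creep '{"delta_pos":[[0,-0.0004,0.0015],[0,0,0]],"delta_rot":[[0,0,0],[0,0,0]]}' | grep -E 'force|pos'
python3 -m creep '{"delta_pos":[[0,-0.0004,0.0015],[0,0,0]],"delta_rot":[[0,0,0],[0,0,0]]}' | grep -E 'force|pos'
python3 - <<'E'
from h import *
where(25);im,X=lid();flap(X)
E
```

```text
tool_pos: [548.6, -60.8, 101.6]
contact_force: [-0.8, 0.9, 0.3]
grip_force: 0.0
tool_pos: [549.1, -60.9, 101.1]
contact_force: [-0.4, -0.4, -0.7]
grip_force: 0.0
tool_pos: [549.1, -61.0, 99.7]
contact_force: [-0.9, 0.6, 0.2]
grip_force: 0.0
t 9.43 A [-53.4  -1.3  75.4] B [-53.7  -1.3  75.4] w -0.3 F [-0.87  0.56  0.17] tilt 0.239
top (-70, -25) 557 lid 0.003 z@79 73.8
top (25, 70) 698 lid 0.003 z@79 73.7
scene (-70, -25) 281 lid 0.004 z@79 72.8
scene (25, 70) 405 lid 0.0 z@79 73.1
front pts (-55, -25) [[-66, 73], [-67, 69], [-74, 68], [-68, 67], [-77, 49], [-78, 44], [-77, 48]]
front pts (25, 55) [[-56, 73], [-60, 71], [-67, 73], [-74, 71], [-73, 68], [-68, 69], [-67, 71], [-68, 68], [-73, 70], [-78, 59], [-78, 58], [-78, 44]]
```

Lid is at about 0. I'll press slightly more to seat the hook, then withdraw and check that it stays shut.

```bash
python3 -m creep '{"delta_pos":[[0,-0.0003,0.0012],[0,0,0],[0,-0.0003,0.0012],[0,0,0],[0,0,0]],"delta_rot":[[0,0,0],[0,0,0],[0,0,0],[0,0,0],[0,0,0]]}' | grep -E 'force|pos'
python3 -m creep '{"delta_pos":[[0,0.001,-0.004],[0,0.0024,-0.0097],[0,0.0048,-0.0194],[0,0.006,-0.024],[0,0.006,-0.024],[0,-0.02,-0.01],[0,-0.03,0],[0,-0.03,0]],"delta_rot":[[0,0,0],[0,0,0],[0,0,0],[0,0,0],[0,0,0],[0,0,0],[0,0,0],[0,0,0]]}' | grep -E 'force|pos'
python3 - <<'E'
from h import *
where(25);im,X=lid();flap(X);crop(im,300,440,90,200,'c5',5)
k=bot.get_calibration('scene')
for c in('scene','top'):
    for l in('dessert_box','flap_hook','lip','crease','rim'):
        print(c,l,[(round(r['p'],2),((np.array(r['position'])-O)@B2W()).round(1).tolist()) for r in bot.pinpoint(c,l) if abs(r['position'][1]+57)<80])
# flap points through notch and beside, box frame
Q=(X-O)@B2W();m=(np.abs(Q[...,1])<22)&(Q[...,0]<-60)&(Q[...,0]>-85)&(Q[...,2]>40)&(Q[...,2]<75)
print(Q[m].round(1)[::3].tolist())
E
```

```text
tool_pos: [549.4, -60.9, 97.9]
contact_force: [-6.2, 0.2, 16.4]
grip_force: 7.9
tool_pos: [468.9, -63.5, 172.5]
contact_force: [0.4, -0.1, 0.6]
grip_force: 0.0
t 10.62 A [-133.8   -0.9  148.2] B [-133.7   -0.9  148.2] w 0.0 F [ 0.4  -0.13  0.63] tilt 0.241
top (-70, -25) 660 lid 0.001 z@79 73.7
top (25, 70) 682 lid 0.0 z@79 73.7
scene (-70, -25) 267 lid 0.002 z@79 72.8
scene (25, 70) 366 lid -0.0 z@79 72.9
front pts (-55, -25) [[-56, 73], [-67, 70], [-57, 73], [-77, 67], [-75, 70], [-68, 66], [-68, 68], [-76, 69], [-77, 66], [-78, 51], [-78, 42]]
front pts (25, 55) [[-55, 72], [-60, 72], [-56, 73], [-55, 73], [-75, 70], [-68, 63], [-65, 70], [-62, 72], [-68, 66], [-74, 68], [-78, 66], [-78, 48]]
scene dessert_box [(0.6, [0.3, -2.2, -1.6]), (0.46, [-81.3, 0.7, 67.9])]
scene flap_hook [(0.5, [-76.5, 0.7, 53.4])]
scene lip [(0.73, [-72.2, -2.4, 50.6])]
scene crease [(0.75, [-68.8, 2.4, 72.4])]
scene rim [(0.89, [-76.9, 1.0, 71.1])]
top dessert_box [(0.95, [-4.4, 1.7, 2.1])]
top flap_hook [(0.61, [-71.4, -0.7, 50.4]), (0.34, [-74.5, -2.8, 51.5])]
top lip [(0.88, [-73.8, -1.1, 51.8]), (0.
[... 310 characters left out ...]
21.6, 61.4], [-64.3, 1.6, 72.2], [-68.6, -10.9, 64.6], [-61.3, 7.2, 72.2], [-67.5, 3.7, 71.8], [-73.9, -20.9, 56.2], [-62.3, 9.8, 71.5], [-67.9, 3.8, 69.1], [-69.3, -21.9, 50.8], [-61.3, 14.1, 71.3], [-67.2, 9.6, 70.1], [-69.4, -12.1, 55.0], [-76.2, -13.8, 56.1], [-62.8, 19.3, 72.7], [-68.0, 11.7, 68.9], [-70.4, -9.3, 54.3], [-77.2, -10.8, 55.5], [-63.8, 21.9, 72.0], [-67.9, 9.6, 64.4], [-70.8, -9.1, 51.6], [-77.9, -9.2, 53.9], [-69.4, 4.4, 58.0], [-74.6, -4.1, 53.5], [-68.3, 18.2, 64.9], [-71.3, 0.5, 52.7], [-77.7, -2.7, 52.6], [-69.2, 10.6, 56.5], [-74.7, 3.6, 53.3], [-78.1, -14.1, 41.2], [-78.1, 6.9, 53.8], [-77.8, 3.7, 48.2], [-77.7, 12.6, 51.9], [-78.2, 12.8, 49.2], [-77.5, 17.1, 46.1]]
```

View pics/c5.png

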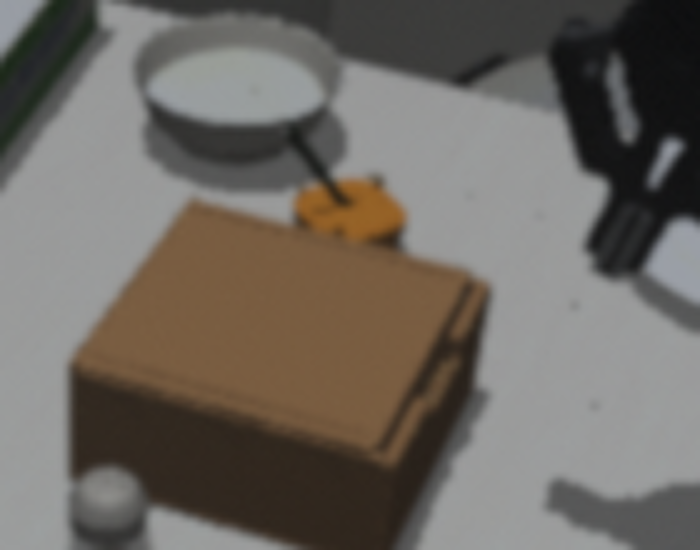

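The lid is flat and stays shut. The surroundings look undisturbed, with the shaker at crop (108,500), the tub at (350,210) and the hand clear. One quick fit of the flap's slope through the notch (averaged frames) will show whether it has sprung out under the lip.

```bash
python3 - <<'E'
from h import *
for c in('scene','top'):
    Q=np.concatenate([((cloud(c)[1]-O)@B2W()).reshape(-1,3) for _ in range(6)])
    f=Q[(np.abs(Q[:,1])<60)&(Q[:,2]>15)&(Q[:,2]<50)&(np.abs(Q[:,0]+79)<5)]
    print(c,'front face x',np.median(f[:,0]) if len(f) else None,len(f))
    q=Q[(np.abs(Q[:,1])<19)&(Q[:,0]>-73.3)&(Q[:,0]<-62)&(Q[:,2]<69.5)&(Q[:,2]>48)]
    for a in range(48,70,3):
        s=q[(q[:,2]>=a)&(q[:,2]<a+3)]
        if len(s)>3:print(a,len(s),np.median(s[:,0]).round(2))
E
```

```text
scene front face x -77.87959492781712 706
48 19 -71.65
51 56 -71.07
54 27 -69.51
57 26 -69.05
60 38 -68.54
63 32 -68.06
66 35 -67.46
69 9 -67.2
top front face x -78.75620575993982 184
48 19 -72.56
51 83 -72.53
54 39 -70.61
57 23 -70.41
60 16 -69.17
63 30 -69.0
66 35 -68.85
```

```bash
python3 -c "
from rig import bot
print(bot.hand_in())"
```

```text
the job is handed in; nothing more can be done
None
```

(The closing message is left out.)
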